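Turn a brake pad over into its sanding fixture and lock it

ROBOT

A 6-joint arm with a two-finger parallel gripper is mounted at the origin on a cart in front of the work surface, level with it; the furniture and walls round the work are solid. World frame = base frame: x ahead of the robot, y to its left, z up, the work surface at z = 0. Lengths are in mm, angles in rad, forces in N, time in s.
With the tool pointing down it reaches from about 350 to 950 mm from the base axis. Payload 17.4 kg.
Tool frame: the origin (TCP) lies at the very end of the fingers, on their centre line; the grasp point (between the pads) lies behind it (robot.pinch_z is the z of the grasp point in the tool frame, in mm); z points along the fingers, y is the line along which they close (so a half turn about z gives the same grasp; the last joint's range is limited). The gripper opens to 93 mm and grips with 3 to 60 N. Pads are 15 mm wide; open, the fingers measure 128 mm over their backs; the gripper's body (75 mm by 188 mm) begins 65 mm behind the grasp point.
Start: joints at [1.142, 0.116, 1.442, -0, 1.584, -0.038], TCP at [257.135, 624.111, 218.646] pointing down, gripper open.
Joint ranges: [-2.83, 2.83], [-0.83, 2.19], [0.07, 2.5], [-1.14, 4.28], [0.01, 3], [-2.97, 2.97]. Speed limits (rad/s): [1.89, 1.89, 2.22, 3.14, 3.14, 3.14].

INTERFACE

Orientations are given as a rotation vector (axis times angle).
In Python, from plant import robot gives the robot as it stands.
- The arm moves only by the tool play_rows, never from a script. Its argument "motion" is a list of rows, each a list of 3 entries, a list of its own where there are three numbers: the shift along the world's x, y, z in cm, then the turn, a rotation vector about the world's x, y, z in degrees, then the closure, from 0 (fully open) to 1 (shut). A call has 1 to 12 rows; each row shifts and turns the commanded pose from where the row before left it; what a row does not reach is not made up. A row lasts 1/10 s, in which the tool goes at most 50 mm and 8.59 degrees, less where a joint would pass 70% of its speed; a pose out of reach is approached as far as the arm can. A call with a gripper value outside its range is refused whole. The fingers move at their own pace and stop on an object; the grip force is fixed at half the most. Time passes only in rows, so rows that do not move let the fingers close. It gives the time, the measured TCP pose, the force, the opening and the grip force at its end, in the units of the state.
- robot.state(): the state, without advancing time (a new reading comes with each control period).
- robot.snapshot(name): name is "side" or "top" or "wrist"; returns the picture (420x560x3 uint8, blue, green, red); there is no depth.
- robot.camera_model(name): a dict with "K" (3x3 intrinsics, pixels), "world_from_camera" (4x4, takes a point from camera to world coordinates); the wrist camera has in their place "tool_from_camera" (4x4, takes a point from camera to tool coordinates, whose origin is the TCP and whose axes are the flange's). Camera axes: x right, y down, z forward; pixel columns grow to the right and rows downward; lengths in mm; the calibration is good to about 2 mm. A picture is of the moment at which its call begins: read the wrist's pose just before it. camera_model takes no time and is no camera call.
- robot.close_job(): hands the job in; it is judged then, once.
The state is a dict: "time_s": time; "joint_pos": joint angles; "dq": joint speeds; "joint_torque": joint torques, N m; "eef_pos": TCP position; "tool_rot": TCP orientation; "wrist_force": force on the tool from outside, world axes, zero at the start; "wrist_torque": the same for the moment, N m; "opening": finger opening in mm; "gripper_force": force on a finger pad.
Only numpy, scipy, OpenCV 4.12 (cv2) and the standard library are available. Lean on these libraries where they do the work, as an engineer would, in place of code of your own. Each camera call takes 0.05 s, during which the arm holds its last target. There are 200 camera calls.

TASK

The brake pad lies lining down on the bench in front of its metal sanding fixture: with gentle pushes of the fingertips only, never gripping or lifting it, push it against the front edge of the base plate until it tips up and flips over onto the plate, lining up. Then push it fully home, square against the back stop between the two cheeks, and only then swing the red-knobbed keeper round to its end so that its arm covers the ear of the pad. Leave the other things on the bench where they are.

Things in the scene. Friction and masses are not known exactly. Their poses are not given: they have to be found in the camera images.
- fixture: Sanding fixture fixed to the bench: grey steel base plate 140 x 240 x 8 mm. Origin at bench level, middle of the plate's front edge; x back across the plate (0..140), y left (-120..120), z up (top at 8). Two black cheeks 7 mm tall stand on it: inner faces at y -76 and +76 (x 60..133), flaring outward at the front to y -95 and +95 at x 20. The keeper stands on the left cheek.
- back_stop (a point): Foot of the front face of the black back stop bar, middle of its length, on the plate's top (fixture x 115). The bar is 12 mm tall and 148 mm long. A pad that is home touches it: pad origin at fixture x 88.5, y within 3, z 8.
- right_clip (a point): Inner lower edge of the fixed steel clip on the right cheek: it overhangs the nest at fixture x 70..96, y beyond -64, underside 8.5 mm above the plate. The right ear of the pad (lining up) slides under it on the way home.
- pad: Brake pad to turn over, 0.3 kg: blue-grey steel plate 5.5 mm thick, dark lining on it up to 17 mm. Origin in the middle of the plate's bare face; z from plate to lining (down at first, up when done); y along it. Plate x -26.5..26.5, y -60..60; lining x -24.5..23.5, y -55..55; an ear at each end, x -14.5..1.5, out to y -73 and +73. Fingers must not press or squeeze it with over 50 N.
- pad_edge_a (a point): On the plate's bare face, middle of the long edge facing the robot at first (pad x +26; straight for y -20..20, falling back to x 21.5 at the ends). It rises, goes over and ends at the back stop. A fingertip low on this side, pressing to the fixture and moving up with the edge, tips the pad by friction (about 10 N); just past upright it falls onto the plate by itself.
- pad_edge_b (a point): On the plate's bare face, middle of the straight long edge (pad x -26), next to the fixture at first, up to 0.2 rad out of square and 10 mm off centre. It stays low in the flip and ends on the robot's side. While the pad tips, its foot slides back along the bench some mm until the plate's rim, which overhangs the lining by 2 mm, catches on the base plate's edge.
- keeper (a joint): Keeper, a flat steel bar turning on the left cheek, rad: 0 to 0.25 at first (open: arm points back, knob towards the robot), 1.571 at its end stop (closed: arm points right over the pad's left ear, knob left). It closes clockwise from above: the knob goes left, then back; about 1.5 N moves it and it stays where left. Underside 8.5 mm over the plate: it clears only the ear of a pad lining up.
- keeper_knob (a point): Centre of the keeper's upright red knob, 17 mm in diameter, 28 to 50 mm above the bench on a 10 mm stem, 40 mm from the pivot. The keeper's bar below it is 14 mm wide, its top 20 mm above the bench.
- keeper_pivot (a point): Pivot of the keeper, at fixture x 83, y 104; the bolt head on it is 27 mm above the bench.
- second_pad: The other brake pad, lining up, left of the fixture, 53 x 146 x 17 mm; leave alone. Origin under its middle.
- sanding_block: Green sanding block, 66 x 125 x 30 mm, left of the vice; leave alone. Origin under its middle.
- spark: White spark plug lying behind the second pad, 24 x 96 x 20 mm; leave alone. Origin under its middle.
- driver: Red screwdriver, 30 x 204 x 30 mm, at the right; leave alone. Origin under its middle.

How it is judged:
By the outcome, as a careful person would: the job done as asked, in the order asked, and still so for the second after the job is handed in, with the robot touching nothing.
It also fails if it takes over 67 s, if anything falls off the work surface, if the arm or the gripper's body presses on something with over 40 N, if the wrist force passes 120 N, or if a joint passes its speed limit or range.

## Working session

There is one attempt and no reset: what is moved stays moved. The work goes in short steps, Python scripts to look and compute and a tool call to move; the robot and the scene stay as the last step left them, time stands still between calls to the robot, and variables do not carry over. Pictures are saved under pics/ and viewed, at most 10 in all, crops included, and the job is handed in when it is done.

Besides the shell and the picture viewer there is one more tool, called after "Call:" in YAML: its name, and indented under it one key for each argument. play_rows: Moves the arm, as the interface text tells. Its arguments: {"type":"object","properties":{"motion":{"type":"array"}},"required":["motion"]}

```bash
mkdir -p pics; ls
cat > h.py <<'E'
import numpy as np, cv2
from plant import robot
def ray(cam,u,v,z):
    m=robot.camera_model(cam);K=np.array(m["K"]);T=np.array(m["world_from_camera"])
    d=T[:3,:3]@np.linalg.solve(K,[u,v,1.]);o=T[:3,3];return (o+d*(z-o[2])/d[2]).round(1)
E
python3 - <<'E'
from h import *
s=robot.state();print(s)
for n in("top","side"):
    cv2.imwrite(f"pics/{n}0.png",robot.snapshot(n)); m=robot.camera_model(n);print(np.array(m["K"]).round(1),np.array(m["world_from_camera"]).round(2))
print(robot.pinch_z)
E
```

```text
pics
{'time_s': 0.0, 'joint_pos': array([ 1.14221597e+00,  1.16494810e-01,  1.44226962e+00,  1.26906881e-05,
        1.58396565e+00, -3.78048299e-02]), 'dq': array([-0.00041842,  0.00067049,  0.00040173,  0.00151258, -0.00094645,
       -0.00168571]), 'joint_torque': array([ 1.96406589e-03, -7.21223044e+01, -6.22635555e+01,  7.80338212e-02,
        2.32499483e-02, -3.21449500e-05]), 'eef_pos': array([257.03761423, 623.93310248, 217.89651238]), 'tool_rot': array([-6.09876823e-01, -3.08154550e+00,  1.73355490e-03]), 'wrist_force': array([-0.87417553,  0.10032056,  0.15619844]), 'wrist_torque': array([ 0.01935161,  0.03665999, -0.05045169]), 'gripper_force': 0.0, 'opening': 93.1056521735924}
[[393.7   0.  277.8]
 [  0.  393.7 210.7]
 [  0.    0.    1. ]] [[-4.00000e-01 -9.00000e-01  2.00000e-01  3.38820e+02]
 [-9.20000e-01  3.90000e-01 -9.00000e-02 -2.83700e+01]
 [ 1.00000e-02 -2.20000e-01 -9.80000e-01  1.09076e+03]
 [ 0.00000e+00  0.00000e+00  0.00000e+00  1.00000e+00]]
[[392.1   0.  285.9]
 [  0.  392.1 214.5]
 [  0.    0.    1. ]] [[ 9.50000e-01 -1.40000e-01  2.80000e-01  1.94780e+02]
 [-3.10000e-01 -4.80000e-01  8.20000e-01 -1.19492e+03]
 [ 2.00000e-02 -8.70000e-01 -5.00000e-01  7.00360e+02]
 [ 0.00000e+00  0.00000e+00  0.00000e+00  1.00000e+00]]
-18.8
```

View pics/top0.png

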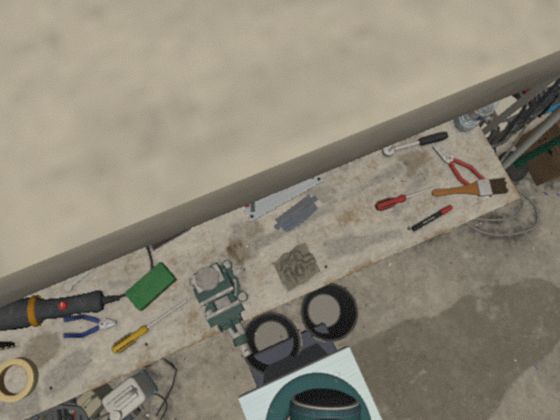

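View pics/side0.png

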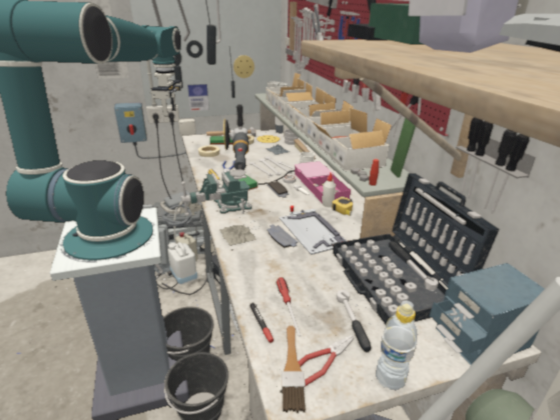

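The top view shows the pad at about (297,212) in front of the grey fixture, whose back is hidden by the shelf. The side view shows the pad at (283,235) and the fixture at (312,230). I'll work out world positions next and enlarge crops.

Run:
```python
from h import *
for p in [(297,212),(249,216),(320,181),(318,197),(280,228)]: print("top",p,ray("top",*p,8))
for p in [(283,235),(291,208),(312,230)]: print("side",p,ray("side",*p,8))
a=cv2.imread("pics/top0.png")[160:250,220:350];b=cv2.imread("pics/side0.png")[195:265,250:360]
a=cv2.resize(a,(780,540),interpolation=cv2.INTER_CUBIC)
cv2.imwrite("pics/c.png",cv2.resize(b,(770,490),interpolation=cv2.INTER_CUBIC))
m=robot.camera_model("wrist");print(np.array(m["K"]).round(1),np.array(m["tool_from_camera"]).round(3))
```

```text
top (297, 212) [ 532.  -179.8    8. ]
top (249, 216) [574.9 -51.3   8. ]
top (320, 181) [ 589.  -277.4    8. ]
top (318, 197) [ 548.2 -252.4    8. ]
top (280, 228) [ 509.1 -117.6    8. ]
side (283, 235) [ 536.3 -171.3    8. ]
side (291, 208) [620.7  -4.9   8. ]
side (312, 230) [ 638.9 -169.1    8. ]
[[316.    0.  276.2]
 [  0.  316.  209.3]
 [  0.    0.    1. ]] [[ 1.00000e-03 -9.70000e-01 -2.41000e-01  6.62230e+01]
 [ 1.00000e+00  1.00000e-03  0.00000e+00 -1.14200e+00]
 [ 0.00000e+00 -2.41000e-01  9.70000e-01 -1.65444e+02]
 [ 0.00000e+00  0.00000e+00  0.00000e+00  1.00000e+00]]
```

View pics/c.png

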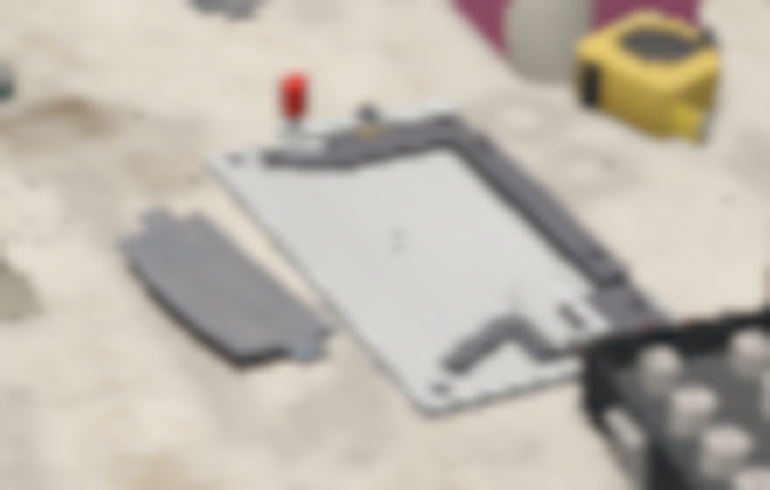

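The side crop shows the pad lining down, left of the plate. The plate's front corners are at crop (212,160) and (430,412), and the keeper is open with its red knob at (293,95).

Run:
```python
from h import *
c=lambda x,y:(250+x/7,195+y/7)
L=ray("side",*c(212,160),8);R=ray("side",*c(430,412),8);print(L,R,np.linalg.norm((L-R)[:2]))
v=(L-R)[:2];v/=np.linalg.norm(v);print("y axis",v,"yaw",np.degrees(np.arctan2(-v[0],v[1])),"mid",(L+R)/2)
print("knob",ray("side",*c(293,95),39)); print("padears",ray("side",*c(155,220),17),ray("side",*c(315,345),17))
from scipy.spatial.transform import Rotation as Ro
s=robot.state();M=Ro.from_rotvec(s["tool_rot"]).as_matrix();print(M.round(3))
```

```text
[561.2 -62.7   8. ] [ 586.9 -296.4    8. ] 235.10886839930134
y axis [-0.10931106  0.99400759] yaw 6.275602825016013 mid [ 574.05 -179.55    8.  ]
knob [603.1 -63.   39. ]
padears [ 513.3 -124.2   17. ] [ 551.4 -245.9   17. ]
[[-0.925  0.381 -0.   ]
 [ 0.381  0.925 -0.001]
 [ 0.    -0.001 -1.   ]]
```

Call:
play_rows:
  motion:
    - [[0, 0, 4.5], [0, 0, 0], 1]
    - [[0, 0, 4.5], [0, 0, 0], 1]
    - [[1.1, -4.7, 0], [0, 0, 5], 1]
    - [[1.1, -4.7, 0], [0, 0, 5], 1]
    - [[1.1, -4.7, 0], [0, 0, 5], 1]
    - [[1.1, -4.7, 0], [0, 0, 5], 1]
    - [[1.1, -4.7, 0], [0, 0, 5], 1]
    - [[1.1, -4.7, 0], [0, 0, 3.7], 1]
    - [[1.1, -4.7, 0], [0, 0, 0], 1]
    - [[1.1, -4.7, 0], [0, 0, 0], 1]
    - [[1.1, -4.7, 0], [0, 0, 0], 1]
    - [[1.1, -4.7, 0], [0, 0, 0], 1]

```text
time_s: 1.3
eef_pos: [366.9, 152.3, 308.6]
tool_rot: [-0.174, 3.136, 0.0]
wrist_force: [1.1, 0.3, 0.5]
opening: 2.7
gripper_force: 0.0
```

Call:
play_rows:
  motion:
    - [[1.1, -4.7, 0], [0, 0, 0], 1]
    - [[1.1, -4.7, 0], [0, 0, 0], 1]
    - [[1.1, -4.7, 0], [0, 0, 0], 1]
    - [[1.1, -4.7, 0], [0, 0, 0], 1]
    - [[1.1, -4.7, 0], [0, 0, 0], 1]
    - [[1.1, -4.7, 0], [0, 0, 0], 1]
    - [[1.1, -4.7, 0], [0, 0, 0], 1]
    - [[0, 0, -4.5], [0, 0, 0], 1]
    - [[0, 0, -4.5], [0, 0, 0], 1]
    - [[0, 0, 0], [0, 0, 0], 1]

```text
time_s: 2.3
eef_pos: [442.2, -174.4, 212.9]
tool_rot: [0.171, -3.129, -0.006]
wrist_force: [0.7, 0.4, -0.3]
opening: 0.5
gripper_force: 0.0
```

```bash
cat >> h.py <<'E'
from scipy.spatial.transform import Rotation as Ro
def wsnap(name):
    s=robot.state();im=robot.snapshot("wrist");cv2.imwrite(f"pics/{name}.png",im)
    m=robot.camera_model("wrist");T=np.eye(4);T[:3,:3]=Ro.from_rotvec(s["tool_rot"]).as_matrix();T[:3,3]=s["eef_pos"]
    np.save(f"pics/{name}.npy",T@np.array(m["tool_from_camera"]));return s,im
def wray(name,u,v,z):
    T=np.load(f"pics/{name}.npy");K=np.array(robot.camera_model("wrist")["K"])
    d=T[:3,:3]@np.linalg.solve(K,[u,v,1.]);o=T[:3,3];return (o+d*(z-o[2])/d[2]).round(1)
E
python3 - <<'E'
from h import *
s,im=wsnap("w1");print(s["time_s"],s["eef_pos"],s["wrist_force"],Ro.from_rotvec(s["tool_rot"]).as_matrix().round(3),s["opening"])
E
```

```text
2.3 [ 442.18279917 -174.40103769  212.91188916] [ 0.74326145  0.39552562 -0.33942052] [[-0.994 -0.109 -0.008]
 [-0.109  0.994  0.004]
 [ 0.007  0.004 -1.   ]] 0.46026195759616423
```

View pics/w1.png

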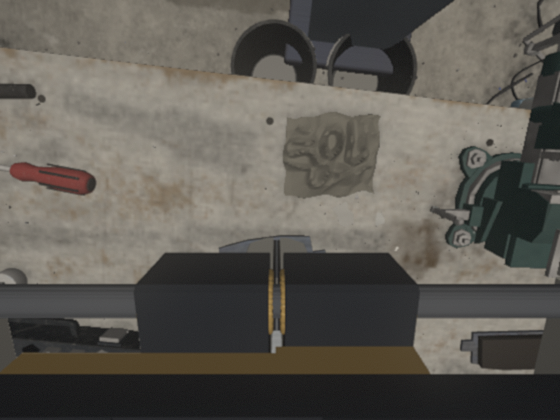

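The wrist view from here shows mostly the gripper itself: the camera sits on the robot's side, so the gripper hides the fixture. Only the pad's front edge is visible, at about (220–310,240). I'll check the shelf's clearance by triangulating its edge.

Run:
```python
from h import *
def pl(cam,p,q):
    m=robot.camera_model(cam);K=np.array(m["K"]);T=np.array(m["world_from_camera"])
    d=[T[:3,:3]@np.linalg.solve(K,[*x,1.]) for x in(p,q)];n=np.cross(*d);n/=np.linalg.norm(n);return n,n@T[:3,3]
for tl in [((0,294),(200,216)),((0,275),(200,193))]:
  for sl in [((303,45),(480,143)),((310,55),(480,155))]:
    a,b=pl("top",*tl);c,d=pl("side",*sl)
    for y in(0,-200): 
        print(y,np.linalg.solve(np.array([[a[0],a[2]],[c[0],c[2]]]),[b-a[1]*y,d-c[1]*y]).round())
s=cv2.imread("pics/side0.png")[20:240,280:560];t=cv2.imread("pics/top0.png")[130:330,0:330]
cv2.imwrite("pics/sh.png",np.vstack([cv2.resize(s,None,fx=1.5,fy=1.4)[:,:420],cv2.resize(t,(420,255))]))
```

```text
0 [457. 651.]
-200 [455. 639.]
0 [459. 640.]
-200 [458. 628.]
0 [487. 636.]
-200 [492. 621.]
0 [491. 624.]
-200 [496. 608.]
```

View pics/sh.png

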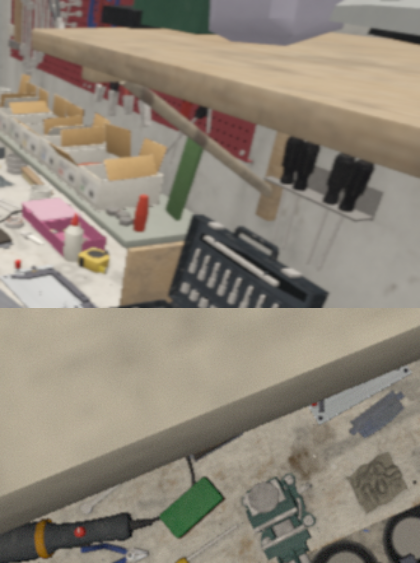

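The upper panel shows the shelf well above the bench; triangulation puts its front edge at about x 455, z 600. I'll turn the tool half round so the camera is on the fixture side, and check joint 6's range first.

Run:
```python
from h import *
s=robot.state();print(s["joint_pos"].round(3))
# fit planar FK from two poses: 4 unknowns need tool-down assumption
```

```text
[-0.429 -0.324  1.851  0.     1.619 -2.109]
```

Call:
play_rows:
  motion:
    - [[0.3, 0, 0], [0, 0, -8.55], 1]
    - [[0.3, 0, 0], [0, 0, -8.55], 1]
    - [[0.3, 0, 0], [0, 0, -8.55], 1]
    - [[0.3, 0, 0], [0, 0, -8.55], 1]
    - [[0.3, 0, 0], [0, 0, -8.55], 1]
    - [[0.3, 0, 0], [0, 0, -8.55], 1]
    - [[0.3, 0, 0], [0, 0, -8.55], 1]
    - [[0.3, 0, 0], [0, 0, -8.55], 1]
    - [[0.3, 0, 0], [0, 0, -8.55], 1]
    - [[0, 0, 0], [0, 0, -8.55], 1]
    - [[0, 0, 0], [0, 0, -8.55], 1]
    - [[0, 0, 0], [0, 0, -8.55], 1]

```text
time_s: 3.55
eef_pos: [472.0, -174.8, 222.1]
tool_rot: [2.343, 2.088, 0.002]
wrist_force: [0.3, -0.3, -0.4]
opening: 0.2
gripper_force: 0.0
```

Call:
play_rows:
  motion:
    - [[0, 0, 0], [0, 0, -8.55], 1]
    - [[0, 0, 0], [0, 0, -8.55], 1]
    - [[0, 0, 0], [0, 0, -8.55], 1]
    - [[0, 0, 0], [0, 0, -8.55], 1]
    - [[0, 0, 0], [0, 0, -8.55], 1]
    - [[0, 0, 0], [0, 0, -8.55], 1]
    - [[0, 0, 0], [0, 0, -8.55], 1]
    - [[0, 0, 0], [0, 0, -8.55], 1]
    - [[0, 0, 0], [0, 0, -8.55], 1]
    - [[0, 0, 0], [0.9, -8.3, 0], 1]
    - [[0, 0, 0], [0.9, -8.3, 0], 1]
    - [[0, 0, 0], [0.9, -8.3, 0], 1]

```text
time_s: 4.75
eef_pos: [472.3, -174.7, 223.2]
tool_rot: [-3.04, -0.183, -0.691]
wrist_force: [0.9, 0.4, 1.2]
opening: 0.4
gripper_force: 0.0
```

Call:
play_rows:
  motion:
    - [[0, 0, 0], [0, 0, 0], 1]
    - [[0, 0, 0], [0, 0, 0], 1]

```text
time_s: 4.95
eef_pos: [471.1, -175.2, 221.6]
tool_rot: [-3.043, -0.18, -0.677]
wrist_force: [0.6, -0.0, 0.1]
opening: 0.4
gripper_force: 0.0
```

Run:
```python
from h import *
s,im=wsnap("w2");print(s["time_s"],s["eef_pos"],s["joint_pos"].round(3),s["wrist_force"],Ro.from_rotvec(s["tool_rot"]).as_matrix().round(3),s["opening"])
```

```text
4.95 [ 471.06009993 -175.18204073  221.61566837] [-0.567 -0.533  2.034  0.277  1.299  0.857] [ 0.63680722 -0.01147249  0.08831615] [[ 0.899  0.117  0.422]
 [ 0.108 -0.993  0.044]
 [ 0.424  0.006 -0.906]] 0.4011164977365903
```

View pics/w2.png

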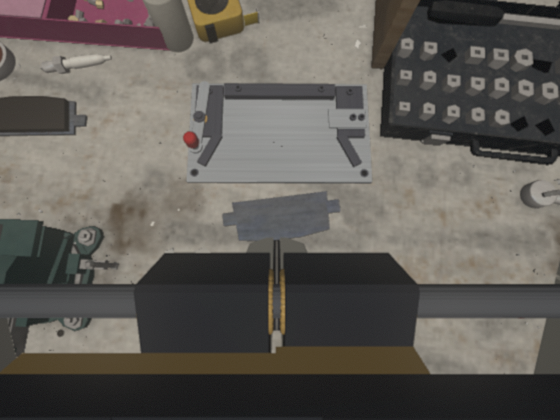

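The view shows the whole job clearly. The plate's front corners are at (187,182) and (371,182) and its back corners at (193,84) and (365,84). The pad sits at about (280,217), with its ears at (223,218) and (339,206). The keeper knob is at (190,138), the second pad far left, and the clip at (345,118).

```bash
cat > fx.py <<'E'
from h import *
FL=wray("w2",187.5,182,8)[:2];FR=wray("w2",371.5,182,8)[:2]
ey=(FL-FR)/np.linalg.norm(FL-FR);ex=np.array([ey[1],-ey[0]])
BL=wray("w2",193,84,8)[:2];BR=wray("w2",365,84,8)[:2]
O=(FL+FR)/2
def tof(p): p=np.array(p)[:2]-O;return np.array([p@ex,p@ey]).round(1)
def tow(x,y): return (O+x*ex+y*ey).round(1)
E
python3 - <<'E'
from fx import *
print(FL,FR,np.linalg.norm(FL-FR),O,ex,tof(BL),tof(BR))
for n,p,z in [("bL",(234,208),17),("bR",(325,192),17),("earL",(224,218),17),("earR",(339,206),17),("aL",(241,240),17),("aR",(328,229),17),("knob",(190,137),46)]:
    w=wray("w2",*p,z);print(n,w,tof(w))
im=cv2.imread("pics/w2.png");c=im[70:255,170:385];cv2.imwrite("pics/w2c.png",cv2.resize(c,None,fx=3.2,fy=3.2,interpolation=cv2.INTER_CUBIC))
E
```

```text
[559.4 -52.7] [ 587.6 -287.5] 236.48737809870534 [ 573.5 -170.1] [0.99286483 0.11924526] [139.  118.1] [ 139.7 -117.7]
bL [ 531.1 -118.1   17. ] [-35.9  56.7]
bR [ 564.8 -227.9   17. ] [-15.5 -56.4]
earL [ 517.3 -107.7   17. ] [-48.4  68.7]
earR [ 549.  -246.7   17. ] [-33.5 -73.1]
aL [ 493.  -132.1   17. ] [-75.4  47.3]
aR [ 518.8 -235.6   17. ] [-62.1 -58.5]
knob [605.  -58.1  46. ] [ 44.6 107.4]
```

View pics/w2c.png

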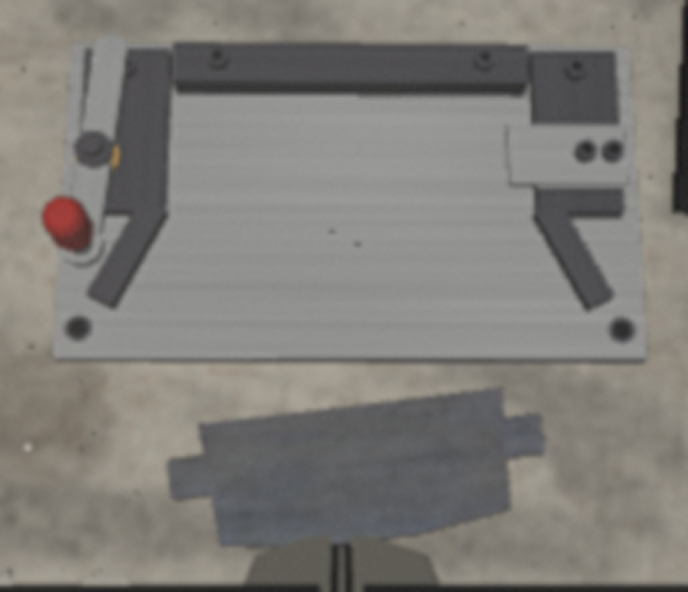

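Corner readings from the enlarged crop put the pad's centre near fixture (-48,-4), with about 0.13 rad of yaw. I'll go down behind edge a, keeping the tool tilted 25°.

Call:
play_rows:
  motion:
    - [[0.3, -0.4, -4.1], [0, 0, 0], 1]
    - [[0.3, -0.4, -4.1], [0, 0, 0], 1]
    - [[0, 0, -4.1], [0, 0, 0], 1]
    - [[0, 0, -4.1], [0, 0, 0], 1]
    - [[0, 0, -4.0], [0, 0, 0], 1]
    - [[0, 0, 0], [0, 0, 0], 1]
    - [[0, 0, 0], [0, 0, 0], 1]

```text
time_s: 5.7
eef_pos: [478.1, -182.8, 16.0]
tool_rot: [-3.04, -0.182, -0.674]
wrist_force: [0.4, -0.3, 1.1]
opening: 0.2
gripper_force: 0.0
```

```bash
cat > w.py <<'E'
import sys
from fx import *
s=robot.state();M=Ro.from_rotvec(s["tool_rot"]).as_matrix()
t=np.degrees(np.arctan2(M[:2,2]@ex,-M[2,2]))
print("t",round(s["time_s"],2),"fix",tof(s["eef_pos"]),"z",s["eef_pos"][2].round(1),"tilt",t.round(1),"roll",np.degrees(M[:2,2]@ey).round(1),"yaw",np.degrees(M[:2,1]@ex).round(1),"F",s["wrist_force"].round(1))
E
python3 - <<'E'
from fx import *
import runpy;runpy.run_path("w.py")
for n,p,z in [("bL",(232.5,202.5),17),("bR",(326.9,191.9),17),("earL",(222.5,219.4),17),("earR",(339.7,205.9),17),("aL",(238.8,240.6),17),("aR",(329.4,229.4),17)]:
    print(n,tof(wray("w2",*p,z)))
im=robot.snapshot("side");cv2.imwrite("pics/s2.png",im)
E
```

```text
t 5.7 fix [-96.2  -1.2] z 16.0 tilt 25.0 roll -0.2 yaw -0.1 F [ 0.4 -0.3  1.1]
bL [-28.9  58.7]
bR [-15.4 -58.8]
earL [-50.2  70.4]
earR [-33.3 -74.1]
aL [-76.1  49.9]
aR [-62.6 -60.3]
```

View pics/s2.png

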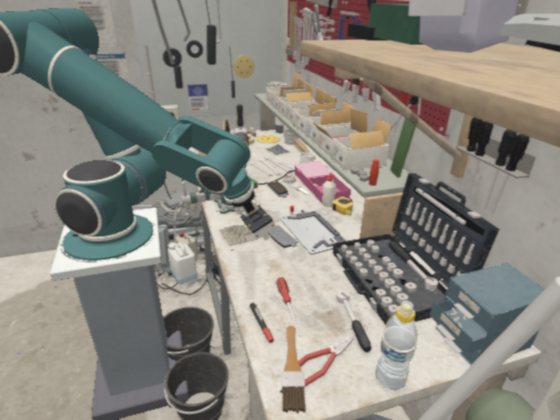

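The side view shows the arm well clear of the shelf, with the fingertips just in front of the pad at (265,225). I'll lower and start the push.

Call:
play_rows:
  motion:
    - [[0, 0, -0.6], [0, 0, 0], 1]
    - [[0, 0, -0.5], [0, 0, 0], 1]
    - [[0.3, 0.036, 0], [0, 0, 0], 1]
    - [[0.3, 0.036, 0], [0, 0, 0], 1]
    - [[0.3, 0.036, 0], [0, 0, 0], 1]
    - [[0.3, 0.036, 0], [0, 0, 0], 1]
    - [[0.2, 0.024, 0], [0, 0, 0], 1]
    - [[0.2, 0.024, 0], [0, 0, 0], 1]
    - [[0.2, 0.024, 0], [0, 0, 0], 1]
    - [[0.2, 0.024, 0], [0, 0, 0], 1]

```text
time_s: 6.75
eef_pos: [497.2, -180.5, 3.6]
tool_rot: [-3.041, -0.18, -0.675]
wrist_force: [-3.9, -0.1, 3.5]
opening: 0.4
gripper_force: 2.4
```

Call:
play_rows:
  motion:
    - [[0.2, 0.024, 0], [0, 0, 0], 1]
    - [[0.2, 0.024, 0], [0, 0, 0], 1]
    - [[0.2, 0.024, 0], [0, 0, 0], 1]
    - [[0.2, 0.024, 0], [0, 0, 0], 1]
    - [[0.2, 0.024, 0], [0, 0, 0], 1]

```text
time_s: 7.25
eef_pos: [507.3, -179.3, 3.6]
tool_rot: [-3.041, -0.18, -0.676]
wrist_force: [-4.3, -0.5, 2.7]
opening: 0.8
gripper_force: 2.5
```

Run:
```python
import runpy;runpy.run_path("w.py")
from h import *
s,im=wsnap("w3");cv2.imwrite("pics/w3v.png",im)
```

```text
t 7.25 fix [-66.8  -1.2] z 3.6 tilt 25.0 roll -0.3 yaw -0.1 F [-4.3 -0.5  2.7]
```

View pics/w3v.png

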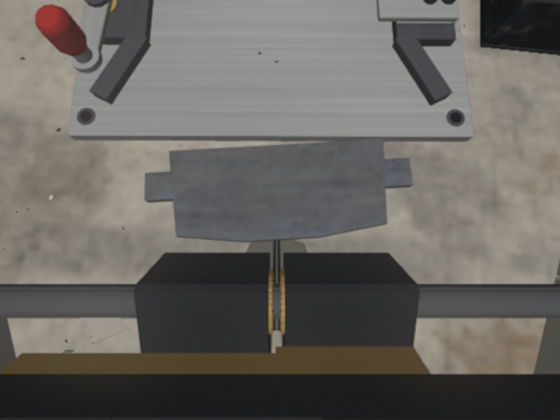

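The view shows the pad almost square: edge b runs from (170,152) to (384,140), and the right corner is about at the plate's edge (y≈139). The fingers are on the middle of edge a. I'll keep pushing while watching the force.

Call:
play_rows:
  motion:
    - [[0.2, 0.024, 0], [0, 0, 0], 1]
    - [[0.2, 0.024, 0], [0, 0, 0], 1]
    - [[0.2, 0.024, 0], [0, 0, 0], 1]

```text
time_s: 7.6
eef_pos: [513.3, -178.6, 3.6]
tool_rot: [-3.041, -0.18, -0.676]
wrist_force: [-3.9, 0.0, 2.7]
opening: 0.3
gripper_force: 2.5
```

Call:
play_rows:
  motion:
    - [[0.15, 0.018, 0], [0, 0, 0], 1]
    - [[0.15, 0.018, 0], [0, 0, 0], 1]

```text
time_s: 7.8
eef_pos: [516.3, -178.2, 3.6]
tool_rot: [-3.041, -0.18, -0.676]
wrist_force: [-4.4, -0.7, 2.9]
opening: 0.4
gripper_force: 2.5
```

Call:
play_rows:
  motion:
    - [[0.15, 0.018, 0], [0, 0, 0], 1]
    - [[0.1, 0.012, 0], [0, 0, 0], 1]

```text
time_s: 8.0
eef_pos: [518.6, -177.8, 3.6]
tool_rot: [-3.041, -0.18, -0.675]
wrist_force: [-9.7, -0.6, 6.9]
opening: 0.7
gripper_force: 5.2
```

Call:
play_rows:
  motion:
    - [[0.15, 0.018, 0], [0, 0, 0], 1]
    - [[0.1, 0.012, 0], [0, 0, 0], 1]

```text
time_s: 8.2
eef_pos: [519.4, -177.7, 3.0]
tool_rot: [-3.042, -0.182, -0.669]
wrist_force: [-49.5, -5.0, 31.2]
opening: 0.3
gripper_force: 24.6
```

Call:
play_rows:
  motion:
    - [[-0.15, -0.018, 0.05], [0, 0, 0], 1]
    - [[0, 0, 0.1], [0, 0, 0], 1]

```text
time_s: 8.4
eef_pos: [519.0, -177.7, 4.5]
tool_rot: [-3.041, -0.179, -0.674]
wrist_force: [-5.3, -2.9, -0.3]
opening: 0.3
gripper_force: 2.8
```

Run:
```python
from fx import *
c,s_,t_=lambda a:np.cos(np.radians(a)),lambda a:np.sin(np.radians(a)),lambda a:np.tan(np.radians(a))
prev=None
for f in range(0,101,5):
    P=np.array([-8*t_(f)+11.5*s_(f),11.5*c(f)]) if f<46 else np.array([0,8.])
    u=48.0;w=max(1.5,3.8-.15*f)
    C=P+u*np.array([-c(f),s_(f)])+w*np.array([-s_(f),-c(f)])
    t=25-max(0,f-10)*.5
    T=C-7.5*np.array([c(t),s_(t)])
    W=np.array([*(O+T[0]*ex+(-1.2)*ey),T[1]])
    print(f,"tilt",t,"T",T.round(1),"W",W.round(1), "d cm",None if prev is None else ((W-prev)/10).round(2)); prev=W
```

```text
0 tilt 25.0 T [-54.8   4.5] W [ 519.2 -177.8    4.5] d cm None
5 tilt 25.0 T [-54.6   9.4] W [ 519.5 -177.8    9.4] d cm [0.02 0.   0.49]
10 tilt 25.0 T [-53.9  14.2] W [ 520.1 -177.7   14.2] d cm [0.07 0.01 0.48]
15 tilt 22.5 T [-52.9  19.2] W [ 521.2 -177.6   19.2] d cm [0.1  0.01 0.49]
20 tilt 20.0 T [-51.6  23.2] W [ 522.4 -177.4   23.2] d cm [0.12 0.01 0.41]
25 tilt 17.5 T [-50.2  27.1] W [ 523.8 -177.3   27.1] d cm [0.15 0.02 0.38]
30 tilt 15.0 T [-48.4  30.7] W [ 525.6 -177.1   30.7] d cm [0.17 0.02 0.36]
35 tilt 12.5 T [-46.5  34.1] W [ 527.5 -176.8   34.1] d cm [0.19 0.02 0.34]
40 tilt 10.0 T [-44.4  37.2] W [ 529.5 -176.6   37.2] d cm [0.21 0.02 0.31]
45 tilt 7.5 T [-42.3  40. ] W [ 531.6 -176.3   40. ] d cm [0.21 0.03 0.28]
50 tilt 5.0 T [-39.5  43.2] W [ 534.5 -176.    43.2] d cm [0.28 0.03 0.31]
55 tilt 2.5 T [-36.3  46.1] W [ 537.6 -175.6   46.1] d cm [0.32 0.04 0.3 ]
60 tilt 0.0 T [-32.8  48.8] W [ 541.1 -175.2   48.8] d cm [0.34 0.04 0.27]
65 tilt -2.5 T [-29.1  51.2] W [ 544.7 -174.8   51.2] d cm [0.36 0.04 0.24]
70 tilt -5.0 T [-25.3  53.2] W [ 548.5 -174.3   53.2] d cm [0.38 0.05 0.2 ]
75 tilt -7.5 T [-21.3  55. ] W [ 552.5 -173.8   55. ] d cm [0.4  0.05 0.17]
80 tilt -10.0 T [-17.2  56.3] W [ 556.6 -173.3   56.3] d cm [0.41 0.05 0.14]
85 tilt -12.5 T [-13.   57.3] W [ 560.7 -172.8   57.3] d cm [0.42 0.05 0.1 ]
90 tilt -15.0 T [-8.7 57.9] W [ 565.  -172.3   57.9] d cm [0.42 0.05 0.06]
95 tilt -17.5 T [-4.5 58.2] W [ 569.2 -171.8   58.2] d cm [0.43 0.05 0.03]
100 tilt -20.0 T [-0.2 58.1] W [ 573.5 -171.3   58.1] d cm [ 0.42  0.05 -0.01]
```

Call:
play_rows:
  motion:
    - [[0.05, 0.005, 0.15], [0, 0, 0], 1]
    - [[0.02, 0, 0.2], [0, 0, 0], 1]
    - [[0.02, 0, 0.2], [0, 0, 0], 1]

```text
time_s: 8.7
eef_pos: [519.9, -177.6, 9.9]
tool_rot: [-3.041, -0.18, -0.673]
wrist_force: [-5.6, -0.6, -1.1]
opening: 0.3
gripper_force: 2.4
```

Call:
play_rows:
  motion:
    - [[0.03, 0, 0.24], [0, 0, 0], 1]
    - [[0.04, 0.01, 0.24], [0, 0, 0], 1]
    - [[0.05, 0, 0.24], [0.15, 1.25, 0], 1]
    - [[0.05, 0.01, 0.24], [-0.15, 1.25, 0], 1]

```text
time_s: 9.1
eef_pos: [522.1, -177.6, 20.4]
tool_rot: [-3.053, -0.178, -0.606]
wrist_force: [-3.7, 1.7, 0.5]
opening: 0.4
gripper_force: 1.8
```

```bash
cat > pm.py <<'E'
from fx import *
def mask(im):
    f=im.astype(float);d=f[...,0]-f[...,2];m=((d>6)&(f.mean(2)>50)&(f.mean(2)<150)).astype(np.uint8)
    m[252:]=0;m=cv2.morphologyEx(m,cv2.MORPH_OPEN,np.ones((5,5)))
    n,l,st,_=cv2.connectedComponentsWithStats(m);
    if n<2: return None
    k=1+np.argmax(st[1:,4]);return (l==k).astype(np.uint8)
def rep(name):
    m=mask(cv2.imread(f"pics/{name}.png"))
    if m is None: print("none");return
    r=cv2.minAreaRect(np.argwhere(m)[:,::-1].astype(np.float32));print(name,m.sum(),"rect",[np.round(x,1) for x in r])
    ys=np.where(m.any(1))[0]
    for v in np.linspace(ys[0]+2,ys[-1]-2,8).astype(int):
        xs=np.where(m[v])[0];print(v,xs[0],xs[-1],end=" | ")
    print()
E
python3 - <<'E'
from pm import *
import runpy;runpy.run_path("w.py")
rep("w3");wsnap("w4");rep("w4")
E
```

```text
t 9.1 fix [-51.9  -1.3] z 20.4 tilt 22.5 roll 0.0 yaw -0.2 F [-3.7  1.7  0.5]
w3 849 rect [array([301.9, 228.8]), array([15.6, 74.6]), np.float64(87.4)]
224 277 339 | 225 276 339 | 227 276 339 | 229 268 339 | 230 268 339 | 232 268 334 | 234 265 327 | 236 265 316 | 
none
```

Run:
```python
from pm import *
a=cv2.imread("pics/w3.png");b=cv2.imread("pics/w4.png")
def prof(im,u): return [im[v-1:v+2,u-2:u+3].mean((0,1)).round().astype(int).tolist() for v in range(90,256,6)]
for u in(210,340): 
    print(u,prof(a,u));print(prof(b,u))
```

```text
210 [[138, 140, 139], [141, 143, 142], [145, 146, 146], [145, 147, 146], [139, 141, 140], [144, 145, 144], [142, 144, 143], [142, 144, 143], [83, 84, 84], [144, 156, 162], [96, 95, 96], [99, 97, 96], [95, 92, 92], [97, 96, 96], [97, 95, 95], [98, 97, 96], [98, 95, 94], [95, 92, 91], [95, 90, 89], [96, 91, 89], [100, 95, 93], [92, 88, 86], [95, 92, 90], [100, 95, 94], [100, 97, 96], [109, 116, 120], [120, 129, 134], [87, 92, 95]]
[[149, 151, 150], [147, 149, 149], [144, 146, 146], [147, 149, 148], [146, 148, 147], [141, 142, 142], [144, 146, 146], [145, 147, 147], [145, 146, 146], [142, 144, 143], [145, 147, 146], [110, 110, 110], [90, 87, 87], [90, 89, 89], [92, 91, 91], [92, 91, 91], [88, 86, 86], [85, 84, 84], [89, 84, 84], [95, 90, 89], [88, 84, 83], [90, 87, 87], [95, 92, 91], [95, 94, 94], [64, 63, 63], [140, 152, 159], [141, 152, 159], [101, 108, 112]]
340 [[143, 145, 144], [145, 146, 145], [149, 151, 150], [147, 149, 149], [141, 143, 143], [145, 146, 146], [145, 147, 146], [146, 148, 147], [84, 85, 84], [91, 89, 90], [90, 88, 87], [96, 92, 91], [94, 93, 92], [92, 90, 90], [92, 89, 89], [87, 84, 83], [91, 86, 84], [100, 97, 96], [97, 94, 93], [99, 96, 94], [97, 94, 92], [99, 96, 94], [100, 96, 94], [101, 96, 94], [118, 126, 130], [121, 130, 134], [115, 124, 128], [83, 88, 91]]
[[151, 152, 152], [149, 151, 150], [147, 149, 148], [149, 151, 150], [147, 149, 149], [146, 147, 147], [146, 148, 147], [152, 153, 154], [149, 151, 150], [146, 148, 148], [147, 149, 148], [113, 113, 113], [83, 82, 82], [88, 85, 84], [86, 86, 85], [84, 82, 83], [82, 81, 81], [83, 80, 80], [91, 90, 90], [89, 88, 88], [91, 90, 90], [89, 89, 89], [92, 90, 90], [93, 91, 90], [81, 80, 80], [126, 136, 141], [137, 149, 154], [95, 101, 105]]
```

Run:
```python
s=open("pm.py").read().replace("m=((d>6)&(f.mean(2)>50)&(f.mean(2)<150))","m=((d>-1.5)&(f.mean(2)>72)&(f.mean(2)<112))");open("pm.py","w").write(s)
from pm import *
rep("w3");rep("w4")
```

```text
w3 20788 rect [array([278.6, 190.9]), array([ 97.7, 267.7]), np.float64(85.2)]
139 335 383 | 153 170 382 | 167 171 409 | 181 146 412 | 196 145 384 | 210 175 385 | 224 176 380 | 239 216 277 | 
w4 17134 rect [array([282. , 196.8]), array([256. ,  80.8]), np.float64(0.3)]
158 183 380 | 169 182 381 | 180 156 407 | 191 154 410 | 202 180 383 | 213 179 384 | 224 178 385 | 235 225 338 |
```

Edge a now looks about 5% wider than edge b, so it is rising at about 12°. I'll carry on along the arc.

Call:
play_rows:
  motion:
    - [[0.06, 0, 0.2], [-0.15, 1.25, 0], 1]
    - [[0.06, 0.01, 0.2], [-0.15, 1.25, 0], 1]
    - [[0.07, 0.01, 0.19], [-0.15, 1.25, 0], 1]
    - [[0.07, 0.01, 0.19], [-0.15, 1.25, 0], 1]

```text
time_s: 9.55
eef_pos: [525.0, -177.2, 28.3]
tool_rot: [-3.082, -0.181, -0.473]
wrist_force: [-3.9, 0.7, 0.3]
opening: 0.6
gripper_force: 1.5
```

Call:
play_rows:
  motion:
    - [[0.08, 0.01, 0.18], [-0.15, 1.25, 0], 1]
    - [[0.09, 0.01, 0.18], [-0.15, 1.25, 0], 1]
    - [[0.09, 0.01, 0.17], [-0.15, 1.25, 0], 1]
    - [[0.1, 0.01, 0.17], [-0.15, 1.25, 0], 1]

```text
time_s: 9.95
eef_pos: [528.6, -176.8, 35.2]
tool_rot: [-3.105, -0.182, -0.337]
wrist_force: [-2.0, 0.0, -0.1]
opening: 0.3
gripper_force: 0.7
```

Run:
```python
from pm import *
import runpy;runpy.run_path("w.py")
wsnap("w5");rep("w5")
```

```text
t 9.95 fix [-45.4  -1.3] z 35.2 tilt 12.4 roll -0.0 yaw -0.1 F [-2.   0.  -0.1]
w5 15544 rect [array([282. , 199.5]), array([ 75., 250.]), np.float64(90.0)]
164 186 376 | 174 185 378 | 184 159 403 | 194 157 407 | 204 181 382 | 214 180 382 | 224 179 384 | 235 231 333 |
```

Corrected for edge a's narrower ends, edge a is about 26 mm above edge b, so roughly 30°. Continuing.

Call:
play_rows:
  motion:
    - [[0.11, 0.01, 0.15], [-0.15, 1.25, 0], 1]
    - [[0.11, 0.01, 0.15], [-0.15, 1.25, 0], 1]
    - [[0.12, 0.01, 0.14], [-0.15, 1.25, 0], 1]
    - [[0.12, 0.02, 0.14], [-0.15, 1.25, 0], 1]

```text
time_s: 10.4
eef_pos: [533.2, -176.4, 41.1]
tool_rot: [-3.122, -0.183, -0.201]
wrist_force: [-3.3, 0.2, 2.0]
opening: 0.6
gripper_force: 1.4
```

Call:
play_rows:
  motion:
    - [[0.14, 0.02, 0.15], [-0.15, 1.25, 0], 1]
    - [[0.15, 0.02, 0.15], [-0.15, 1.25, 0], 1]
    - [[0.16, 0.02, 0.15], [-0.15, 1.25, 0], 1]
    - [[0.16, 0.02, 0.15], [-0.15, 1.25, 0], 1]

```text
time_s: 10.8
eef_pos: [539.4, -175.6, 47.1]
tool_rot: [-3.133, -0.183, -0.064]
wrist_force: [-2.3, -0.4, 0.7]
opening: 0.4
gripper_force: 1.2
```

Run:
```python
from pm import *
import runpy;runpy.run_path("w.py")
wsnap("w6");rep("w6")
```

```text
t 10.8 fix [-34.6  -1.4] z 47.1 tilt 2.3 roll -0.0 yaw -0.2 F [-2.3 -0.4  0.7]
w6 4310 rect [array([123.,  74.]), array([148.,  40.]), np.float64(90.0)]
2 103 137 | 22 103 138 | 43 109 140 | 63 103 141 | 84 123 143 | 104 116 136 | 125 108 128 | 146 109 120 |
```

Call:
play_rows:
  motion:
    - [[0.17, 0.02, 0.13], [-0.15, 1.25, 0], 1]
    - [[0.17, 0.02, 0.13], [-0.15, 1.25, 0], 1]
    - [[0.18, 0.02, 0.12], [-0.15, 1.25, 0], 1]
    - [[0.18, 0.02, 0.11], [-0.15, 1.25, 0], 1]

```text
time_s: 11.25
eef_pos: [546.4, -174.7, 51.9]
tool_rot: [3.132, 0.183, -0.074]
wrist_force: [-2.2, -1.7, 3.1]
opening: 0.4
gripper_force: 1.4
```

Call:
play_rows:
  motion:
    - [[0.19, 0.02, 0.1], [-0.15, 1.25, 0], 1]
    - [[0.19, 0.02, 0.09], [-0.15, 1.25, 0], 1]
    - [[0.2, 0.02, 0.08], [-0.15, 1.25, 0], 1]
    - [[0.2, 0.03, 0.08], [-0.15, 1.25, 0], 1]

```text
time_s: 11.65
eef_pos: [554.2, -173.9, 55.9]
tool_rot: [3.121, 0.183, -0.211]
wrist_force: [-3.5, -0.5, 9.6]
opening: 0.7
gripper_force: 4.9
```

Run:
```python
from pm import *
import runpy;runpy.run_path("w.py")
wsnap("w7");im=cv2.imread("pics/w7.png")
for u in(200,350):print([int(im[v-1:v+2,u-3:u+4].mean()) for v in range(100,256,5)])
```

```text
t 11.65 fix [-19.6  -1.5] z 55.9 tilt -7.7 roll -0.0 yaw -0.1 F [-3.5 -0.5  9.6]
[154, 156, 157, 154, 157, 152, 153, 154, 154, 148, 152, 152, 152, 154, 148, 153, 62, 62, 62, 62, 61, 62, 58, 60, 63, 90, 88, 62, 61, 156, 147, 37]
[152, 157, 159, 153, 155, 154, 156, 156, 155, 153, 152, 158, 157, 158, 151, 154, 62, 59, 59, 59, 57, 60, 60, 60, 58, 72, 90, 58, 57, 142, 150, 33]
```

Call:
play_rows:
  motion:
    - [[0.2, 0.02, 0.1], [-0.15, 1.25, 0], 1]
    - [[0.2, 0.03, 0.1], [-0.15, 1.25, 0], 1]
    - [[0.21, 0.02, 0.08], [-0.15, 1.25, 0], 1]

```text
time_s: 12.0
eef_pos: [560.4, -173.2, 58.5]
tool_rot: [3.108, 0.182, -0.313]
wrist_force: [-1.6, -0.7, 5.3]
opening: 0.8
gripper_force: 2.8
```

Call:
play_rows:
  motion:
    - [[0.21, 0.03, 0.06], [-0.15, 1.25, 0], 1]
    - [[0.21, 0.02, 0.04], [-0.15, 1.25, 0], 1]
    - [[0.21, 0.03, 0.03], [-0.15, 1.25, 0], 1]
    - [[0.21, 0.03, 0.03], [0, 0, 0], 1]

```text
time_s: 12.4
eef_pos: [569.2, -172.1, 60.4]
tool_rot: [3.092, 0.181, -0.414]
wrist_force: [-1.3, -1.2, 10.4]
opening: -0.0
gripper_force: 5.0
```

Run:
```python
from pm import *
import runpy;runpy.run_path("w.py")
wsnap("w8");im=cv2.imread("pics/w8.png")
for u in(200,350):print([int(im[v-1:v+2,u-3:u+4].mean()) for v in range(50,256,5)])
```

```text
t 12.4 fix [-4.5 -1.5] z 60.4 tilt -15.3 roll -0.0 yaw -0.1 F [-1.3 -1.2 10.4]
[154, 154, 153, 157, 156, 157, 154, 152, 154, 158, 156, 151, 155, 152, 154, 154, 152, 154, 150, 152, 151, 151, 145, 149, 151, 150, 148, 151, 62, 60, 59, 57, 57, 56, 57, 95, 81, 61, 61, 123, 148, 37]
[155, 154, 153, 156, 156, 157, 156, 151, 152, 155, 157, 153, 155, 150, 156, 157, 151, 153, 151, 154, 153, 152, 150, 151, 157, 154, 153, 151, 67, 56, 55, 54, 55, 54, 52, 87, 89, 57, 57, 89, 150, 32]
```

Call:
play_rows:
  motion:
    - [[0.2, 0.025, 0.08], [0, 0, 0], 1]
    - [[0.2, 0.025, 0.05], [0, 0, 0], 1]
    - [[0.25, 0.03, 0], [0, 0, 0], 1]
    - [[0.25, 0.03, 0], [0, 0, 0], 1]

```text
time_s: 12.85
eef_pos: [577.8, -171.0, 61.1]
tool_rot: [3.092, 0.181, -0.413]
wrist_force: [1.1, -2.5, 4.4]
opening: 0.4
gripper_force: 2.0
```

Run:
```python
from pm import *
import runpy;runpy.run_path("w.py")
wsnap("w9");im=cv2.imread("pics/w9.png")
for u in(200,350):print([int(im[v-1:v+2,u-3:u+4].mean()) for v in range(50,256,5)])
```

```text
t 12.85 fix [ 4.2 -1.4] z 61.1 tilt -15.2 roll -0.0 yaw -0.1 F [ 1.1 -2.5  4.4]
[150, 152, 153, 149, 150, 152, 153, 154, 154, 151, 149, 151, 155, 153, 148, 152, 149, 150, 151, 149, 149, 147, 150, 148, 143, 146, 147, 146, 148, 146, 71, 57, 56, 54, 63, 90, 69, 59, 59, 77, 142, 37]
[153, 153, 154, 150, 152, 151, 153, 153, 154, 153, 149, 149, 152, 154, 150, 152, 147, 152, 152, 149, 149, 148, 152, 149, 147, 147, 153, 151, 153, 146, 77, 53, 52, 53, 53, 85, 77, 55, 55, 58, 141, 31]
```

Call:
play_rows:
  motion:
    - [[0.25, 0.03, 0], [0, 0, 0], 1]
    - [[0.25, 0.03, 0], [0, 0, 0], 1]
    - [[0.25, 0.03, 0], [0, 0, 0], 1]
    - [[0.25, 0.03, 0], [0, 0, 0], 1]
    - [[0, 0, 0], [0, 0, 0], 1]

```text
time_s: 13.4
eef_pos: [587.6, -169.5, 60.6]
tool_rot: [3.093, 0.181, -0.413]
wrist_force: [-0.2, 0.9, 1.2]
opening: 0.5
gripper_force: 0.5
```

Run:
```python
from pm import *
import runpy;runpy.run_path("w.py")
wsnap("w10");im=cv2.imread("pics/w10.png")
for u in(200,350):print([int(im[v-1:v+2,u-3:u+4].mean()) for v in range(50,256,5)])
```

```text
t 13.4 fix [14. -1.] z 60.6 tilt -15.2 roll 0.0 yaw -0.1 F [-0.2  0.9  1.2]
[147, 149, 149, 150, 148, 149, 150, 148, 149, 149, 152, 149, 150, 148, 147, 151, 152, 146, 149, 146, 148, 148, 146, 147, 145, 147, 145, 140, 144, 145, 145, 141, 140, 55, 74, 86, 55, 57, 57, 58, 144, 36]
[146, 146, 149, 153, 150, 150, 152, 149, 149, 148, 150, 151, 152, 147, 147, 148, 153, 147, 150, 145, 149, 150, 147, 147, 146, 149, 147, 145, 145, 151, 148, 145, 142, 52, 64, 83, 59, 53, 54, 53, 146, 31]
```

Call:
play_rows:
  motion:
    - [[0.25, 0.03, 0], [0, 0, 0], 1]
    - [[0.25, 0.03, 0], [0, 0, 0], 1]
    - [[0.25, 0.03, 0], [0, 0, 0], 1]
    - [[0.25, 0.03, 0], [0, 0, 0], 1]
    - [[0, 0, 0], [0, 0, 0], 1]
    - [[0, 0, 0], [0, 0, 0], 1]

```text
time_s: 14.05
eef_pos: [597.4, -168.5, 60.9]
tool_rot: [3.093, 0.181, -0.413]
wrist_force: [-0.5, -0.2, 0.0]
opening: 0.7
gripper_force: 0.0
```

Run:
```python
from pm import *
import runpy;runpy.run_path("w.py")
wsnap("w11");im=cv2.imread("pics/w11.png")
for u in(200,350):print([int(im[v-1:v+2,u-3:u+4].mean()) for v in range(50,256,5)])
```

```text
t 14.05 fix [23.9 -1.3] z 60.9 tilt -15.2 roll -0.0 yaw -0.1 F [-0.5 -0.2  0. ]
[84, 87, 86, 113, 160, 161, 163, 163, 160, 162, 159, 160, 163, 163, 163, 163, 161, 159, 162, 164, 157, 160, 84, 107, 83, 81, 84, 85, 81, 84, 85, 84, 82, 83, 83, 98, 115, 163, 158, 152, 146, 42]
[81, 83, 82, 97, 159, 157, 163, 166, 162, 162, 163, 162, 161, 163, 163, 164, 161, 158, 158, 164, 158, 160, 84, 79, 52, 63, 63, 62, 62, 62, 62, 62, 62, 62, 62, 62, 69, 131, 134, 141, 151, 37]
```

The brightness profile shows the pad has fallen over: it now spans rows 158–232 as one piece. I'll back off and level the tool, then measure.

Call:
play_rows:
  motion:
    - [[-1.4, -0.16, 0.3], [0.9, -7.5, 0], 1]
    - [[-2.0, -0.24, 0], [0.9, -7.5, 0], 1]
    - [[-2.4, -0.29, 0], [0, 0, 0], 1]
    - [[0, 0, 0], [0, 0, 0], 1]

```text
time_s: 14.5
eef_pos: [537.1, -175.8, 64.4]
tool_rot: [3.136, 0.181, -0.002]
wrist_force: [0.2, -0.2, -0.4]
opening: 0.3
gripper_force: 0.0
```

Run:
```python
import runpy;runpy.run_path("w.py")
from h import *
s,im=wsnap("w12")
```

```text
t 14.5 fix [-36.8  -1.3] z 64.4 tilt -0.1 roll -0.0 yaw -0.2 F [ 0.2 -0.2 -0.4]
```

View pics/w12.png

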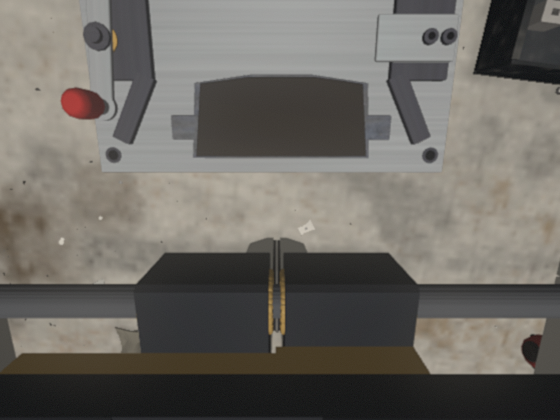

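The pad lies lining up on the plate, almost square. Edge b is at row about 157, the ears are at (172,127) and (390,127), the lining spans columns 195–367, and the knob is at (82,103).

Run:
```python
from fx import *
for n,p,z in [("bL",(193,159),13.5),("bR",(369,159),13.5),("earL",(172,127),13.5),("earR",(390.5,127),13.5),("FL",(101,172),8),("FR",(444,172),8),("aMid",(280,75),13.5),("knob",(76,102),50),("cheekL",(153,79),15),("cheekR",(390,79),15)]:
    print(n,tof(wray("w12",*p,z)))
```

```text
bL [10.7 53.8]
bR [ 10.3 -65.6]
earL [31.7 66.3]
earR [ 31.3 -78.4]
FL [  1.4 120.4]
FR [   0.6 -120.5]
aMid [63.5 -5.2]
knob [ 44.5 105.4]
cheekL [61.2 75.4]
cheekR [ 60.8 -75.1]
```

Call:
play_rows:
  motion:
    - [[1.2, -0.65, 0], [0, 0, 0], 1]
    - [[1.17, -0.65, 0], [0, 0, 0], 1]
    - [[0, 0, -2.5], [0, 0, 0], 1]
    - [[0, 0, -2.0], [0, 0, 0], 1]
    - [[0, 0, -0.7], [0, 0, 0], 1]
    - [[0, 0, 0], [0, 0, 0], 1]

```text
time_s: 15.15
eef_pos: [563.5, -188.4, 10.6]
tool_rot: [-3.135, -0.184, 0.006]
wrist_force: [0.6, 0.6, -0.5]
opening: 0.5
gripper_force: 0.0
```

```bash
python3 w.py
```

```text
t 15.15 fix [-12.1 -17. ] z 10.6 tilt -0.2 roll 0.1 yaw -0.1 F [ 0.6  0.6 -0.5]
```

Call:
play_rows:
  motion:
    - [[0.3, 0.036, 0], [0, 0, 0], 1]
    - [[0.3, 0.036, 0], [0, 0, 0], 1]
    - [[0.3, 0.036, 0], [0, 0, 0], 1]
    - [[0.3, 0.036, 0], [0, 0, 0], 1]
    - [[0.15, 0.02, 0], [0, 0, 0], 1]
    - [[0.15, 0.02, 0], [0, 0, 0], 1]
    - [[0.15, 0.02, 0], [0, 0, 0], 1]
    - [[0.2, 0.05, 0], [0, 0, 0], 1]
    - [[0.245, 0.06, 0], [0, 0, 0], 1]
    - [[0.245, 0.06, 0], [0, 0, 0], 1]

```text
time_s: 16.15
eef_pos: [586.7, -184.7, 12.0]
tool_rot: [3.136, 0.183, -0.003]
wrist_force: [-2.5, -0.1, 1.4]
opening: 0.3
gripper_force: 1.2
```

```bash
python3 - <<'E'
s=open("pm.py").read()
open("pm.py","w").write(s+'''
def edges(name,z=13.5):
    # lining (dark brown) mask -> rect corners in fixture coords
    im=cv2.imread(f"pics/{name}.png").astype(float);g=im.mean(2)
    m=((g>35)&(g<80)&(im[...,2]-im[...,0]>3)).astype(np.uint8);m[250:]=0;m[:,:130]=0;m[:,440:]=0
    m=cv2.morphologyEx(m,cv2.MORPH_OPEN,np.ones((7,7)));n,l,st,_=cv2.connectedComponentsWithStats(m)
    if n<2: print("none");return
    k=1+np.argmax(st[1:,4]);print(name,st[k])
    x0=st[k][0];x1=x0+st[k][2];out=[]
    for u in np.linspace(x0+15,x1-15,7).astype(int):
        v=np.where(l[:,u]==k)[0];out.append(tof(wray(name,u,v[-1]+1,25)))
    out=np.array(out);print("b lining line slope deg",np.degrees(np.polyfit(out[:,1],out[:,0],1)[0]).round(2),"x at mid",out[:,0].mean().round(1))
    v=st[k][1]+st[k][3]-15;xs=np.where(l[v]==k)[0];print("yL,yR",tof(wray(name,xs[0],v,25)),tof(wray(name,xs[-1],v,25)))
''')
E
python3 - <<'E'
from pm import *
import runpy;runpy.run_path("w.py")
edges("w12");wsnap("w13");edges("w13")
E
```

```text
t 16.15 fix [ 11.4 -16. ] z 12.0 tilt -0.1 roll -0.0 yaw -0.2 F [-2.5 -0.1  1.4]
w12 [  197    77   168    79 12609]
b lining line slope deg 0.15 x at mid 13.4
yL,yR [22.9 47.5] [ 22.6 -58.3]
w13 [  146   147   212    97 18958]
b lining line slope deg -1.39 x at mid 22.3
yL,yR [29.2 48. ] [ 29.1 -58. ]
```

Call:
play_rows:
  motion:
    - [[0.15, 0.04, -0.06], [0, 0, 0], 1]
    - [[0.24, 0.065, -0.06], [0, 0, 0], 1]
    - [[0.24, 0.065, 0], [0, 0, 0], 1]
    - [[0.24, 0.065, 0], [0, 0, 0], 1]
    - [[0.24, 0.065, 0], [0, 0, 0], 1]
    - [[0.24, 0.065, 0], [0, 0, 0], 1]
    - [[0.24, 0.065, 0], [0, 0, 0], 1]

```text
time_s: 16.9
eef_pos: [602.0, -179.7, 10.4]
tool_rot: [-3.135, -0.184, 0.005]
wrist_force: [-6.2, 3.8, 2.9]
opening: 0.5
gripper_force: 3.3
```

Run:
```python
from pm import *
import runpy;runpy.run_path("w.py")
wsnap("w14");edges("w14")
```

```text
t 16.9 fix [ 27.2 -12.9] z 10.4 tilt -0.2 roll 0.1 yaw -0.1 F [-6.2  3.8  2.9]
w14 [  145   144   214   102 19386]
b lining line slope deg 3.84 x at mid 39.6
yL,yR [44.6 51.6] [ 44.4 -54.5]
```

Run:
```python
from pm import *
im=cv2.imread("pics/w14.png").astype(float);g=im.mean(2)
for u in (158,175,200,225,240,320,335,350,356): print(u,[int(g[v,u]) for v in range(190,256,3)])
for v in (150,156,162,168,174,180,190): print(v,[int(g[v-1:v+2,u].mean()) for u in range(100,180,5)],[int(g[v-1:v+2,u].mean()) for u in range(335,430,5)])
```

```text
158 [71, 70, 69, 71, 69, 69, 72, 71, 71, 70, 72, 71, 71, 73, 71, 123, 170, 167, 163, 166, 168, 168]
175 [68, 69, 67, 67, 67, 68, 68, 70, 68, 69, 70, 68, 69, 70, 70, 81, 173, 166, 162, 166, 169, 67]
200 [65, 65, 65, 64, 66, 67, 66, 66, 66, 66, 66, 66, 66, 69, 68, 66, 149, 165, 162, 165, 168, 64]
225 [65, 64, 65, 65, 64, 64, 65, 64, 64, 64, 65, 64, 66, 66, 66, 64, 79, 168, 163, 164, 168, 64]
240 [65, 65, 65, 63, 64, 63, 63, 64, 65, 64, 64, 65, 64, 63, 66, 64, 64, 161, 163, 163, 167, 63]
320 [65, 64, 66, 65, 64, 65, 63, 64, 66, 63, 64, 66, 64, 65, 64, 64, 65, 63, 88, 167, 169, 63]
335 [65, 67, 66, 65, 67, 67, 67, 65, 66, 66, 66, 66, 65, 66, 66, 65, 65, 66, 67, 167, 170, 64]
350 [69, 68, 66, 67, 67, 68, 65, 68, 67, 67, 68, 67, 67, 67, 67, 67, 68, 67, 64, 144, 172, 66]
356 [67, 67, 69, 68, 67, 67, 68, 66, 66, 66, 67, 68, 67, 67, 67, 66, 67, 66, 63, 130, 171, 67]
150 [57, 173, 171, 171, 172, 172, 173, 173, 173, 169, 88, 74, 74, 74, 74, 74] [105, 126, 150, 171, 178, 178, 177, 177, 173, 181, 185, 184, 184, 183, 182, 183, 182, 181, 180]
156 [57, 169, 172, 173, 173, 173, 174, 174, 175, 165, 79
[... 238 characters left out ...]
 180, 180, 179, 179, 178, 178, 178, 178, 177]
168 [57, 111, 171, 173, 172, 173, 173, 173, 174, 153, 71, 72, 72, 71, 70, 69] [69, 69, 69, 70, 70, 110, 134, 171, 119, 178, 177, 178, 178, 177, 177, 176, 176, 175, 176]
174 [63, 71, 175, 176, 177, 177, 177, 177, 177, 147, 71, 71, 71, 71, 69, 69] [68, 69, 69, 69, 70, 112, 141, 174, 112, 180, 180, 180, 180, 180, 179, 179, 180, 180, 180]
180 [74, 56, 174, 158, 99, 100, 99, 97, 95, 106, 72, 71, 71, 70, 70, 68] [67, 68, 68, 68, 69, 115, 148, 176, 176, 176, 176, 176, 62, 90, 91, 92, 92, 92, 90]
190 [89, 57, 164, 164, 112, 111, 118, 119, 117, 120, 71, 70, 70, 69, 68, 68] [66, 67, 68, 68, 68, 111, 171, 176, 175, 175, 175, 147, 78, 91, 93, 92, 93, 93, 90]
```

The edge readings show the pad about 3.5° clockwise, with the left end leading. I'll move the fingers to the right and push there.

Call:
play_rows:
  motion:
    - [[-0.4, -0.048, 0], [0, 0, 0], 1]
    - [[0.1, -0.84, 0], [0, 0, 0], 1]
    - [[0.1, -0.84, 0], [0, 0, 0], 1]
    - [[0.2, 0.024, 0], [0, 0, 0], 1]
    - [[0.2, 0.024, 0], [0, 0, 0], 1]
    - [[0.2, 0.024, 0], [0, 0, 0], 1]
    - [[0.2, 0.024, 0], [0, 0, 0], 1]
    - [[0.2, 0.024, 0], [0, 0, 0], 1]

```text
time_s: 17.75
eef_pos: [610.6, -196.3, 10.7]
tool_rot: [3.136, 0.184, -0.003]
wrist_force: [-1.4, -1.1, 0.6]
opening: 0.2
gripper_force: 0.8
```

Run:
```python
from pm import *
import runpy;runpy.run_path("w.py")
wsnap("w15");edges("w15")
```

```text
t 17.75 fix [ 33.7 -30.5] z 10.7 tilt -0.1 roll -0.0 yaw -0.1 F [-1.4 -1.1  0.6]
w15 [  130   146   189    97 17150]
b lining line slope deg 0.69 x at mid 45.7
yL,yR [52.5 41.5] [ 52.4 -52.5]
```

```bash
sed -i 's/m\[:,:130\]=0;m\[:,440:\]=0/m[:,:90]=0;m[:,440:]=0/' pm.py
```

Call:
play_rows:
  motion:
    - [[-0.3, -0.036, 0], [0, 0, 0], 1]
    - [[-0.1, 0.84, 0], [0, 0, 0], 1]
    - [[-0.1, 0.84, 0], [0, 0, 0], 1]
    - [[0.25, 0.03, 0], [0, 0, 0], 1]
    - [[0.25, 0.03, 0], [0, 0, 0], 1]
    - [[0.25, 0.03, 0], [0, 0, 0], 1]
    - [[0.25, 0.03, 0], [0, 0, 0], 1]
    - [[0.25, 0.03, 0], [0, 0, 0], 1]

```text
time_s: 18.6
eef_pos: [618.1, -178.7, 10.8]
tool_rot: [3.136, 0.183, -0.003]
wrist_force: [-2.8, -1.0, 1.6]
opening: 0.5
gripper_force: 1.4
```

Run:
```python
from pm import *
import runpy;runpy.run_path("w.py")
wsnap("w16");edges("w16")
```

```text
t 18.6 fix [ 43.3 -13.9] z 10.8 tilt -0.1 roll -0.0 yaw -0.2 F [-2.8 -1.   1.6]
w16 [  139   147   214   100 19079]
b lining line slope deg -2.9 x at mid 54.3
yL,yR [60.  52.3] [ 59.8 -53. ]
```

Call:
play_rows:
  motion:
    - [[-0.3, -0.036, 0], [0, 0, 0], 1]
    - [[-0.14, 1.2, 0], [0, 0, 0], 1]
    - [[-0.14, 1.2, 0], [0, 0, 0], 1]
    - [[0.25, 0.03, 0], [0, 0, 0], 1]
    - [[0.25, 0.03, 0], [0, 0, 0], 1]
    - [[0.2, 0.024, 0], [0, 0, 0], 1]
    - [[0.2, 0.024, 0], [0, 0, 0], 1]

```text
time_s: 19.35
eef_pos: [621.3, -154.0, 10.7]
tool_rot: [3.136, 0.183, -0.003]
wrist_force: [-2.3, 0.4, 1.4]
opening: 0.3
gripper_force: 1.0
```

Run:
```python
from pm import *
import runpy;runpy.run_path("w.py")
wsnap("w17");edges("w17")
```

```text
t 19.35 fix [49.4 10.3] z 10.7 tilt -0.1 roll -0.0 yaw -0.2 F [-2.3  0.4  1.4]
w17 [  193   145   212    98 19205]
b lining line slope deg -1.95 x at mid 61.5
yL,yR [68.1 50.7] [ 68.  -54.7]
```

Call:
play_rows:
  motion:
    - [[0.15, 0.018, 0], [0, 0, 0], 1]
    - [[0.15, 0.018, 0], [0, 0, 0], 1]

```text
time_s: 19.6
eef_pos: [624.2, -153.6, 10.7]
tool_rot: [3.136, 0.183, -0.003]
wrist_force: [-1.2, 1.1, 1.4]
opening: 0.4
gripper_force: 0.9
```

Call:
play_rows:
  motion:
    - [[0.1, 0.012, 0], [0, 0, 0], 1]
    - [[0.05, 0.006, 0], [0, 0, 0], 1]

```text
time_s: 19.8
eef_pos: [625.7, -153.3, 10.7]
tool_rot: [3.136, 0.183, -0.003]
wrist_force: [-2.0, 0.0, 0.7]
opening: 0.4
gripper_force: 1.0
```

Call:
play_rows:
  motion:
    - [[0.06, 0.007, 0], [0, 0, 0], 1]
    - [[0, 0, 0], [0, 0, 0], 1]

```text
time_s: 20.0
eef_pos: [626.1, -153.2, 10.7]
tool_rot: [3.136, 0.183, -0.003]
wrist_force: [-2.5, -0.6, 1.5]
opening: 0.7
gripper_force: 1.6
```

Run:
```python
from pm import *
import runpy;runpy.run_path("w.py")
wsnap("w18");edges("w18")
```

```text
t 20.0 fix [54.3 10.5] z 10.7 tilt -0.1 roll -0.0 yaw -0.2 F [-2.5 -0.6  1.5]
w18 [  193   147   212    95 19171]
b lining line slope deg 0.07 x at mid 65.9
yL,yR [73.6 50.9] [ 73.4 -54.5]
```

Call:
play_rows:
  motion:
    - [[-0.3, -0.036, 0], [0, 0, 0], 1]
    - [[0.145, -1.22, 0], [0, 0, 0], 1]
    - [[0.2, 0.024, 0], [0, 0, 0], 1]
    - [[0.15, 0.018, 0], [0, 0, 0], 1]
    - [[0.08, 0.01, 0], [0, 0, 0], 1]

```text
time_s: 20.55
eef_pos: [628.1, -166.0, 10.7]
tool_rot: [3.135, 0.183, -0.007]
wrist_force: [-15.2, -6.2, 7.4]
opening: 0.4
gripper_force: 7.8
```

Call:
play_rows:
  motion:
    - [[0.07, 0.008, 0], [0, 0, 0], 1]
    - [[0, 0, 0], [0, 0, 0], 1]

```text
time_s: 20.75
eef_pos: [628.2, -166.1, 10.7]
tool_rot: [3.135, 0.183, -0.009]
wrist_force: [-16.5, -6.4, 9.3]
opening: 0.7
gripper_force: 8.7
```

Call:
play_rows:
  motion:
    - [[0.06, 0.007, 0], [0, 0, 0], 1]
    - [[0, 0, 0], [0, 0, 0], 1]

```text
time_s: 20.95
eef_pos: [628.3, -166.0, 10.6]
tool_rot: [3.135, 0.183, -0.011]
wrist_force: [-21.3, -6.3, 11.0]
opening: 0.5
gripper_force: 10.9
```

Call:
play_rows:
  motion:
    - [[0.05, 0.006, 0], [0, 0, 0], 1]
    - [[0, 0, 0], [0, 0, 0], 1]

```text
time_s: 21.15
eef_pos: [628.4, -166.0, 10.6]
tool_rot: [3.135, 0.183, -0.012]
wrist_force: [-25.3, -7.2, 13.6]
opening: 0.2
gripper_force: 12.7
```

Run:
```python
from pm import *
import runpy;runpy.run_path("w.py")
wsnap("w19");edges("w19")
```

```text
t 21.15 fix [55.  -2.5] z 10.6 tilt -0.5 roll -0.0 yaw -0.2 F [-25.3  -7.2  13.6]
w19 [  167   149   212    95 19220]
b lining line slope deg 0.39 x at mid 65.9
yL,yR [73.5 50.9] [ 73.2 -54.5]
```

The pad is home: it stopped against a 25 N reaction at pad x ≈ 88.5, square to 0.4°, with y about -2. I'll retreat and check the gap and the knob.

Call:
play_rows:
  motion:
    - [[-0.5, -0.06, 0], [0, 0, 0], 1]
    - [[-1.5, -0.18, 0], [0, 0, 0], 1]
    - [[0, 0, 3], [0, 0, 0], 1]
    - [[0, 0, 3], [0, 0, 0], 1]
    - [[0, 0, 0], [0, 0, 0], 1]

```text
time_s: 21.7
eef_pos: [612.7, -168.0, 75.3]
tool_rot: [3.134, 0.183, 0.007]
wrist_force: [-0.3, -0.9, 0.4]
opening: 0.7
gripper_force: 0.0
```

Run:
```python
from pm import *
import runpy;runpy.run_path("w.py")
wsnap("w20");edges("w20")
im=cv2.imread("pics/w20.png").astype(float);g=im.mean(2)
for y in(-15,0,12):
    r=[]
    T=np.linalg.inv(np.load("pics/w20.npy"));K=np.array(robot.camera_model("wrist")["K"])
    for x in np.arange(104,124,1.):
        w=np.array([*tow(x,y),14,1]);c=(T@w)[:3];p=K@c/c[2];r.append(int(g[int(round(p[1])),int(round(p[0]))]))
    print(y,r)
hsv=cv2.cvtColor(im.astype(np.uint8),cv2.COLOR_BGR2HSV)
m=((hsv[...,1]>150)&((hsv[...,0]<8)|(hsv[...,0]>172))&(hsv[...,2]>80)).astype(np.uint8)
n,l,st,ce=cv2.connectedComponentsWithStats(m)
for k in range(1,n):
    if st[k,4]>150: print(st[k],ce[k],tof(wray("w20",*ce[k],42)))
```

```text
t 21.7 fix [39.2 -2.6] z 75.3 tilt 0.2 roll -0.1 yaw -0.2 F [-0.3 -0.9  0.4]
w20 [  196   120   156    70 10360]
b lining line slope deg 0.15 x at mid 65.5
yL,yR [76.1 50.4] [ 75.8 -54.5]
-15 [61, 60, 61, 62, 62, 61, 62, 63, 61, 84, 105, 96, 73, 83, 86, 84, 86, 86, 85, 86]
0 [60, 60, 61, 61, 63, 61, 62, 62, 59, 84, 104, 94, 71, 83, 86, 86, 85, 87, 87, 85]
12 [62, 63, 61, 61, 61, 62, 62, 62, 60, 81, 104, 113, 75, 74, 86, 86, 85, 86, 86, 86]
[ 91 221  21  19 288] [100.56597222 229.87152778] [ 42.2 111.8]
```

No bare plate shows between the pad and the stop, so the pad touches it. The knob is near fixture (43,107). Next I'll swing the keeper.

Call:
play_rows:
  motion:
    - [[-0.23, 3.5, 0], [0, 0, 0], 1]
    - [[-0.23, 3.5, 0], [0, 0, 0], 1]
    - [[0, 0, -2.2], [0, 0, 0], 1]
    - [[0, 0, -2], [0, 0, 0], 1]
    - [[0, 0, 0], [0, 0, 0], 1]

```text
time_s: 22.25
eef_pos: [604.4, -96.7, 25.0]
tool_rot: [-3.135, -0.184, 0.01]
wrist_force: [-0.1, 0.4, 0.5]
opening: 0.4
gripper_force: 0.0
```

```bash
python3 w.py
```

```text
t 22.25 fix [39.4 69.2] z 25.0 tilt -0.4 roll 0.1 yaw -0.1 F [-0.1  0.4  0.5]
```

Call:
play_rows:
  motion:
    - [[0.15, 0.02, 0.9], [0, 0, 0], 1]
    - [[-0.04, 0.3, 0], [0, 0, 0], 1]
    - [[-0.04, 0.3, 0], [0, 0, 0], 1]
    - [[-0.04, 0.3, 0], [0, 0, 0], 1]
    - [[-0.04, 0.3, 0], [0, 0, 0], 1]

```text
time_s: 22.75
eef_pos: [606.1, -85.0, 38.0]
tool_rot: [3.136, 0.183, -0.002]
wrist_force: [-0.1, -0.4, -0.5]
opening: 0.4
gripper_force: 0.0
```

```bash
python3 w.py
```

```text
t 22.75 fix [42.5 80.6] z 38.0 tilt -0.1 roll -0.0 yaw -0.2 F [-0.1 -0.4 -0.5]
```

Call:
play_rows:
  motion:
    - [[-0.02, 0.3, -0.2], [0, 0, 0], 1]
    - [[-0.02, 0.3, -0.2], [0, 0, 0], 1]
    - [[-0.02, 0.34, 0], [0, 0, 0], 1]
    - [[0.13, 0.39, 0], [0, 0, 0], 1]
    - [[0.13, 0.39, 0], [0, 0, 0], 1]

```text
time_s: 23.25
eef_pos: [608.1, -67.8, 33.7]
tool_rot: [3.136, 0.183, -0.003]
wrist_force: [-0.8, -2.5, -0.1]
opening: 0.7
gripper_force: 0.8
```

Call:
play_rows:
  motion:
    - [[0.18, 0.35, 0], [0, 0, 0], 1]
    - [[0.18, 0.35, 0], [0, 0, 0], 1]
    - [[0.26, 0.31, 0], [0, 0, 0], 1]
    - [[0.26, 0.31, 0], [0, 0, 0], 1]
    - [[0.32, 0.29, 0], [0, 0, 0], 1]

```text
time_s: 23.75
eef_pos: [620.3, -51.7, 33.7]
tool_rot: [3.136, 0.183, -0.003]
wrist_force: [-1.5, -2.1, -0.9]
opening: 0.2
gripper_force: 0.8
```

```bash
cat > kn.py <<'E'
import sys
from pm import *
import runpy;runpy.run_path("w.py")
n_=sys.argv[1];wsnap(n_);im=cv2.imread(f"pics/{n_}.png")
hsv=cv2.cvtColor(im,cv2.COLOR_BGR2HSV)
m=((hsv[...,1]>150)&((hsv[...,0]<8)|(hsv[...,0]>172))&(hsv[...,2]>80)).astype(np.uint8)
n,l,st,ce=cv2.connectedComponentsWithStats(m)
for k in range(1,n):
    if st[k,4]>100: print(st[k],ce[k],tof(wray(n_,*ce[k],42)))
E
python3 kn.py w21
```

```text
t 23.75 fix [ 60.6 112. ] z 33.7 tilt -0.1 roll -0.0 yaw -0.2 F [-1.5 -2.1 -0.9]
```

Call:
play_rows:
  motion:
    - [[-1.1, -0.13, 0], [0, 0, 0], 1]
    - [[-1.1, -0.13, 0], [0, 0, 0], 1]
    - [[-0.12, 0.96, 0], [0, 0, 0], 1]
    - [[-0.12, 0.96, 0], [0, 0, 0], 1]
    - [[-0.12, 0.96, 0], [0, 0, 0], 1]
    - [[0, 0, 0], [0, 0, 0], 1]

```text
time_s: 24.4
eef_pos: [594.5, -24.3, 33.9]
tool_rot: [-3.136, -0.185, 0.002]
wrist_force: [0.3, 0.1, -0.2]
opening: 0.5
gripper_force: 0.0
```

```bash
python3 kn.py w22
```

```text
t 24.4 fix [ 38.2 142.2] z 33.9 tilt -0.1 roll 0.0 yaw -0.1 F [ 0.3  0.1 -0.2]
[275 215  30  25 532] [289.56578947 227.06578947] [ 55.5 134.1]
```

Call:
play_rows:
  motion:
    - [[0.3, 0.036, 0], [0, 0, 0], 1]
    - [[0.3, 0.036, 0], [0, 0, 0], 1]
    - [[0.3, 0.036, 0], [0, 0, 0], 1]
    - [[0.3, 0.036, 0], [0, 0, 0], 1]
    - [[0.3, 0.036, 0], [0, 0, 0], 1]
    - [[0.3, 0.036, 0], [0, 0, 0], 1]
    - [[0.3, 0.036, 0], [0, 0, 0], 1]
    - [[0.2, 0.024, 0], [0, 0, 0], 1]

```text
time_s: 25.25
eef_pos: [617.7, -23.1, 33.6]
tool_rot: [3.136, 0.183, -0.003]
wrist_force: [-3.5, 1.7, 0.7]
opening: 0.7
gripper_force: 1.0
```

Call:
play_rows:
  motion:
    - [[0.2, 0.024, 0], [0, 0, 0], 1]
    - [[0.15, 0.018, 0], [0, 0, 0], 1]

```text
time_s: 25.45
eef_pos: [621.2, -22.6, 33.8]
tool_rot: [3.136, 0.183, -0.003]
wrist_force: [-1.1, 0.8, 0.3]
opening: 0.6
gripper_force: 0.9
```

Call:
play_rows:
  motion:
    - [[0.1, 0.012, 0], [0, 0, 0], 1]
    - [[0.05, 0.006, 0], [0, 0, 0], 1]

```text
time_s: 25.65
eef_pos: [622.6, -22.4, 33.8]
tool_rot: [3.136, 0.183, -0.002]
wrist_force: [-1.4, 1.5, -0.1]
opening: 0.2
gripper_force: 0.8
```

```bash
python3 w.py
```

```text
t 25.65 fix [ 66.4 140.8] z 33.8 tilt -0.1 roll -0.0 yaw -0.2 F [-1.4  1.5 -0.1]
```

Close to the end; small steps until the stop is felt.

Call:
play_rows:
  motion:
    - [[0.08, 0.01, 0], [0, 0, 0], 1]
    - [[0, 0, 0], [0, 0, 0], 1]

```text
time_s: 25.85
eef_pos: [623.4, -22.3, 33.8]
tool_rot: [3.136, 0.183, -0.002]
wrist_force: [-0.1, 0.2, -0.1]
opening: 0.5
gripper_force: 0.5
```

Call:
play_rows:
  motion:
    - [[0.08, 0.01, 0], [0, 0, 0], 1]
    - [[0, 0, 0], [0, 0, 0], 1]

```text
time_s: 26.05
eef_pos: [623.9, -22.2, 33.7]
tool_rot: [3.136, 0.184, -0.004]
wrist_force: [-4.0, 1.3, 1.2]
opening: 0.6
gripper_force: 2.2
```

Call:
play_rows:
  motion:
    - [[0.06, 0.007, 0], [0, 0, 0], 1]
    - [[0, 0, 0], [0, 0, 0], 1]

```text
time_s: 26.25
eef_pos: [624.1, -22.1, 33.7]
tool_rot: [3.136, 0.184, -0.005]
wrist_force: [-8.2, 1.1, 3.8]
opening: 0.3
gripper_force: 4.3
```

The end stop is felt at 8 N. I'll back off, rise and check.

Call:
play_rows:
  motion:
    - [[-0.5, -0.06, 0], [0, 0, 0], 1]
    - [[-1.5, -0.18, 0], [0, 0, 0], 1]
    - [[0, 0, 3.5], [0, 0, 0], 1]
    - [[0, 0, 3.5], [0, 0, 0], 1]
    - [[-1.5, -3.5, 2], [0, 0, 0], 1]
    - [[-1.5, -3.5, 2], [0, 0, 0], 1]
    - [[-0.5, -3, 0], [0, 0, 0], 1]
    - [[0, 0, 0], [0, 0, 0], 1]

```text
time_s: 27.05
eef_pos: [569.3, -127.4, 144.8]
tool_rot: [3.135, 0.179, 0.001]
wrist_force: [0.2, 0.5, 0.2]
opening: 0.7
gripper_force: 0.0
```

```bash
python3 kn.py w23
python3 - <<'E'
from pm import *
edges("w23")
T=np.linalg.inv(np.load("pics/w23.npy"));K=np.array(robot.camera_model("wrist")["K"]);g=cv2.imread("pics/w23.png")
def px(x,y,z):
    c=(T@np.array([*tow(x,y),z,1]))[:3];p=K@c/c[2];return int(round(p[0])),int(round(p[1]))
for x,z in((83,20),(79,20),(87,20),(110,17)): print(x,[g[px(x,y,z)[1]-1:px(x,y,z)[1]+2,px(x,y,z)[0]-1:px(x,y,z)[0]+2].mean().astype(int) for y in range(40,130,4)],px(x,40,z),px(x,128,z))
E
```

```text
t 27.05 fix [ 1.  42.9] z 144.8 tilt 0.0 roll -0.1 yaw -0.3 F [0.2 0.5 0.2]
[138 101  15  17 190] [145.32105263 108.96842105] [ 84.6 147.3]
w23 [ 265   76  122   57 6628]
b lining line slope deg 0.26 x at mid 64.9
yL,yR [77.8 50.9] [ 77.4 -53.3]
83 [np.int64(60), np.int64(61), np.int64(61), np.int64(102), np.int64(150), np.int64(150), np.int64(150), np.int64(152), np.int64(152), np.int64(152), np.int64(151), np.int64(151), np.int64(151), np.int64(151), np.int64(140), np.int64(77), np.int64(84), np.int64(83), np.int64(96), np.int64(150), np.int64(150), np.int64(148), np.int64(149)] (278, 112) (177, 113)
79 [np.int64(62), np.int64(62), np.int64(62), np.int64(87), np.int64(143), np.int64(151), np.int64(150), np.int64(151), np.int64(150), np.int64(150), np.int64(150), np.int64(150), np.int64(150), np.int64(150), np.int64(150), np.int64(104), np.int64(81), np.int64(84), np.int64(142), np.int64(148), np.int64(148), np.int64(148), np.int64(147)] (278, 117) (178, 117)
87 [np.int64(60), np.int64(60), np.int64(60), np.int64(98), np.int64(153), np.int64(153), np.int64(153), np.int64(151), np.int64(151), np.int64(153), np.int64(152), np.int64(151), np.int64(152), np.int64(152), np.int64(148), np.int64(79), np.int64(84), np.int64(83), np.int64(120), np.int64(151), np.int64(151), np.int64(150), np.int64(150)] (277, 107) (177, 108)
110 [np.int64(59), np.int64(64), np.int64(84), np.int64(109), np.int64(151), np.int64(151), np.int64(151), np.int64(151), np.int64(151), np.int64(90), np.int64(81), np.int64(79), np.int64(81), np.int64(81), np.int64(80), np.int64(82), np.int64(83), np.int64(82), np.int64(137), np.int64(149), np.int64(144), np.int64(145), np.int64(148)] (277, 80) (176, 80)
```

```bash
python3 -c "
from plant import robot
print(robot.close_job())"
```

```text
the job is handed in; nothing more can be done
None
```

The pad is flipped lining up and home against the back stop (square to about 0.3°, about 1 mm off centre). The keeper is then closed to its end stop over the left ear, and the job is handed in at about 27 s; one push on the pad peaked at about 50 N horizontally at the wrist (about 58 N in all, part of it the tip on the bench), right at the 50 N limit.

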